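Change the air cleaner's filter and tug-test it

ROBOT

A 6-joint arm with a two-finger parallel gripper is mounted at the origin on a cart in front of the work surface, level with it; the furniture and walls round the work are solid. World frame = base frame: x ahead of the robot, y to its left, z up, the work surface at z = 0. Lengths are in m, angles in rad, forces in N, time in s.
With the tool pointing down it reaches from about 0.375 to 0.975 m from the base axis. Payload 3.8 kg.
Tool frame: the origin (TCP) lies at the very end of the fingers, on their centre line; the grasp point (between the pads) lies 19 mm behind it; z points along the fingers, y is the line along which they close (so a half turn about z gives the same grasp; the last joint's range is limited). The gripper opens to 85 mm and grips with 20 to 120 N. Pads are 22 mm wide; open, the fingers measure 114 mm over their backs; the gripper's body (76 mm by 85 mm) begins 54 mm behind the grasp point. The pads swing forward as they close: fully open they stand 13 mm farther back than shut.
Start: joints at [-1.304, 0.264, 1.604, -0, 1.274, -0.037], TCP at [0.202, -0.644, 0.231] pointing down, gripper open.
Joint ranges: [-2.63, 2.63], [-0.94, 2.18], [0.31, 2.57], [-1.31, 4.45], [0, 2.66], [-2.55, 2.55]. Speed limits (rad/s): [2.57, 2.57, 3.14, 3.14, 3.14, 3.14].

INTERFACE

Orientations are given as a rotation vector (axis times angle).
In Python, from workcell import * gives the robot as it stands.
- The arm moves only by the shell command python3 -m crank 'ROWS' [OPENING] [FORCE]. ROWS is JSON, a list that holds one entry, the list of rows, each a list of 6 numbers: the shift along the tool's x, y, z in cm, then the turn, a rotation vector about the tool's x, y, z in rad. In form: [[[dx, dy, dz, ax, ay, az], ...]]. A call has 1 to 8 rows; each row shifts and turns the commanded pose from where the row before left it, along the tool's axes as they then stand; what a row does not reach is not made up. A row lasts 1/12 s, in which the tool goes at most 41.7 mm and 7.16 degrees, less where a joint would pass 70% of its speed; a pose out of reach is approached as far as the arm can. A call with a gripper value outside its range is refused whole. OPENING is the finger opening in cm, from 0 to 8.54, set as the call begins (- or left out, the last holds). The fingers move at their own pace and stop on an object; FORCE is the grip in N (left out, the last holds). Time passes only in rows, so rows that do not move let the fingers close. It gives the time, the measured TCP pose, the force, the opening and the grip force at its end, in the units of the state.
- read_state(): the state, without advancing time (a new reading comes with each control period).
- read_camera(name): name is "side" or "top"; returns the picture (384x512x3 uint8, blue, green, red); there is no depth.
- camera_model(name): a dict with "camera_matrix" (3x3 intrinsics, pixels), "R" (3x3) and "t" (3): a world point X has camera coordinates R X + t. Camera axes: x right, y down, z forward; pixel columns grow to the right and rows downward; lengths in m; the calibration is good to about 2 mm. A picture is of the moment at which its call begins. camera_model takes no time and is no camera call.
- finish_job(): hands the job in; it is judged then, once.
The state is a dict: "time": time; "q": joint angles; "joint_vel": joint speeds; "joint_torque": joint torques, N m; "tool_pos": TCP position; "tcp_rot": TCP orientation; "wrist_force": force on the tool from outside, world axes, zero at the start; "torque": the same for the moment, N m; "width": opening from 0.0 (shut) to 1.0 (fully open); "grip_force": force on a finger pad.
Only numpy, scipy, OpenCV 4.12 (cv2) and the standard library are available. Lean on these libraries where they do the work, as an engineer would, in place of code of your own. Each camera call takes 0.05 s, during which the arm holds its last target. There are 200 camera calls.

TASK

Change the filter of the bench air cleaner: pull the old cartridge up out of its two spring catches and put it in the steel waste tub, then press the new cartridge into the empty well until it snaps fully home. Prove that it is caught: pull it up with slowly rising force to about 10 N, hold that pull for half a second (the catches should give a little but keep hold of it), then ease it back fully home and let go. Keep the tub upright and do not knock the carton or the yellow tub about.

Things in the scene. Friction and masses are not known exactly. Their poses are not given: they have to be found in the camera images.
- air_cleaner: White bench air cleaner, fixed, 230 x 100 mm, walls' top at z = 56 mm; at its +x end (x = 84 to 140 mm) a 92 mm high fan housing with a round grille on top, at its -x end a switch and a dial. Origin: on the worktop under the centre of the open-topped filter well; x along the well. A spring catch stands at each end of the well.
- well_seat (a point): Centre of the filter well's floor, 26 mm over the worktop; axes as the air cleaner's. The well is 103.5 mm (x) by 43.5 mm (y) and 30 mm deep, its long sides with a 4 mm rounded lip. A cartridge that is fully home stands on this floor, its origin at this point and its x axis along this x (either way round).
- catch_front (a joint): Spring catch at the -x end of the well: upright steel leaf 28 mm wide, its top 113 mm over the worktop, with a black wedge nose. Angle in rad, 0 = at rest (nose over the bead of a cartridge that is home), growing as it is pushed away from the well; the nose is 50 mm above the hinge: 0.02 rad is 1 mm there.
- catch_rear (a joint): The same catch at the +x end. Pressing a cartridge home takes up to about 14 N: the noses ride over its beads from 27 to 10 mm above home, then snap it down. Pulled up from home it has 0.5 mm of slack, then both catches together resist with 4 N rising by 2 to 3 N per mm (10 N at 2.4 mm) and let go at about 18 N, 5.5 mm up.
- filter_old: Used filter cartridge, in the well at the start. Grey frame 100 (x) x 40 (y) x 85 mm high, white pleats in its long sides; a bead of radius 7 mm, 45 mm up, stands 8 mm out of each end. On top a pull rib to grip, fingers closing along y: 64 mm long (x), 16 mm thick (y), from 85 to 117 mm above the underside. 0.15 kg. Origin: centre of the underside, z up.
- filter_new: New filter cartridge, of the same shape and size, standing upright on the worktop in front of the big pouch sealer, whose front is at x = 0.525 m and which is 214 mm high. Origin and axes as for the old one.
- waste_tub: Open stainless steel tub standing on the worktop at the left, between the pouch sealer and a tall drawer tower (beyond y = 0.42 m), 160 mm (x) x 120 mm (y) x 55 mm high, walls and floor 4 mm thick, 0.7 kg. Origin: centre of the underside.
- roll_box: Bystander: small white and blue carton, 60 x 101 x 56 mm, in front of the pouch sealer. Origin: centre of the underside.
- yellow_tub: Bystander: round yellow tub with a lid, 89 mm across, 52 mm high, at the right near the front edge of the worktop. Origin: centre of the underside.

How it is judged:
By the outcome, as a careful person would: the job done as asked, in the order asked, and still so for the second after the job is handed in, with the robot touching nothing.
It also fails if it takes over 61 s, if anything falls off the work surface, if the arm or the gripper's body presses on something with over 40 N, if the wrist force passes 120 N, or if a joint passes its speed limit or range.

## Working session

There is one attempt and no reset: what is moved stays moved. The work goes in short steps, Python scripts to look and compute and a shell command to move; the robot and the scene stay as the last step left them, time stands still between calls to the robot, and variables do not carry over. Pictures are saved under pics/ and viewed, at most 10 in all, crops included, and the job is handed in when it is done.

```bash
mkdir -p pics; ls; python3 - <<'E'
from workcell import *
import cv2,numpy as np
for n in("side","top"):
    im=read_camera(n); cv2.imwrite(f"pics/{n}0.png",im)
    m=camera_model(n); R=np.array(m["R"]);t=np.array(m["t"]); print(n,np.round(m["camera_matrix"],1).tolist(),"C",(-R.T@t).round(3),"fwd",R[2].round(3),"right",R[0].round(3))
s=read_state(); print(s)
E
```

```text
pics
side [[478.5, 0.0, 254.1], [0.0, 478.5, 185.2], [0.0, 0.0, 1.0]] C [-0.622  0.684  0.633] fwd [ 0.764 -0.496 -0.413] right [-0.541 -0.841  0.008]
top [[379.6, 0.0, 256.9], [0.0, 379.6, 189.3], [0.0, 0.0, 1.0]] C [ 0.25  -0.031  1.165] fwd [ 0.183  0.03  -0.983] right [ 0.003 -1.    -0.03 ]
{'time': 0.1, 'q': array([-1.30390757e+00,  2.64689609e-01,  1.60520514e+00,  2.47209852e-05,
        1.27366653e+00, -3.68989323e-02]), 'joint_vel': array([ 2.95259106e-04, -3.63125800e-03, -3.26449809e-03, -7.52360035e-05,
       -2.78513437e-05,  6.07247900e-06]), 'joint_torque': array([ 4.50251555e-04, -5.16704679e+01, -3.68589306e+01, -5.14238798e-05,
        6.34178767e-03, -4.85758608e-05]), 'tool_pos': array([ 0.20175757, -0.6434812 ,  0.23009599]), 'tcp_rot': array([-3.10348719e+00, -4.75048193e-01,  3.17745073e-04]), 'wrist_force': array([-0.61317627,  0.16067976,  0.42153056]), 'torque': array([ 0.0534071 , -0.01589964, -0.01502185]), 'grip_force': 0.0, 'width': 0.9976972043095671}
```

View pics/top0.png

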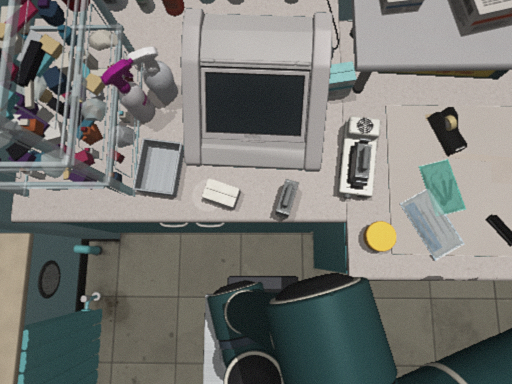

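View pics/side0.png

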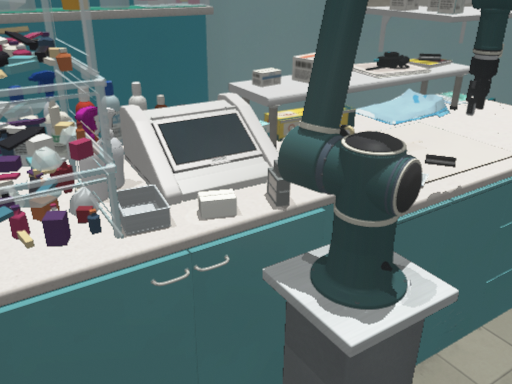

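The top view shows the air cleaner with the old filter at about (360,158), its fan at (365,127). The new filter is at (288,198), the tub at (159,167), the carton at (221,193) and the yellow tub at (380,236). In the side view the arm hides the air cleaner. Next I'll enlarge the two relevant crops.

```bash
cat > h.py <<'E'
import numpy as np,cv2
from workcell import *
def cam(n):
    m=camera_model(n); return np.array(m["camera_matrix"]),np.array(m["R"]),np.array(m["t"])
def onz(n,px,z):
    K,R,t=cam(n); C=-R.T@t
    p=np.c_[np.atleast_2d(px),np.ones(len(np.atleast_2d(px)))]
    d=(R.T@np.linalg.inv(K)@p.T).T
    return C+d*((z-C[2])/d[:,2])[:,None]
def proj(n,X):
    K,R,t=cam(n); p=(K@(R@np.atleast_2d(X).T+t[:,None])).T; return p[:,:2]/p[:,2:]
E
python3 - <<'E'
import cv2,numpy as np
im=cv2.imread("pics/top0.png")
a=cv2.resize(im[105:215,330:390],None,fx=5.4,fy=5.4,interpolation=cv2.INTER_CUBIC)
b=cv2.resize(im[165:230,265:315],None,fx=8,fy=8,interpolation=cv2.INTER_CUBIC)
o=np.zeros((600,760,3),np.uint8);o[:a.shape[0],:a.shape[1]]=a;o[:b.shape[0],340:340+b.shape[1]]=b
cv2.imwrite("pics/c1.png",o)
from h import *
print(onz("top",[[360,158],[288,198]],0.1).round(3), onz("top",[[159,167],[380,236],[221,193]],0.05).round(3))
E
```

```text
[[ 0.539 -0.294  0.1  ]
 [ 0.422 -0.086  0.1  ]] [[ 0.527  0.302  0.05 ]
 [ 0.319 -0.353  0.05 ]
 [ 0.446  0.111  0.05 ]]
```

View pics/c1.png

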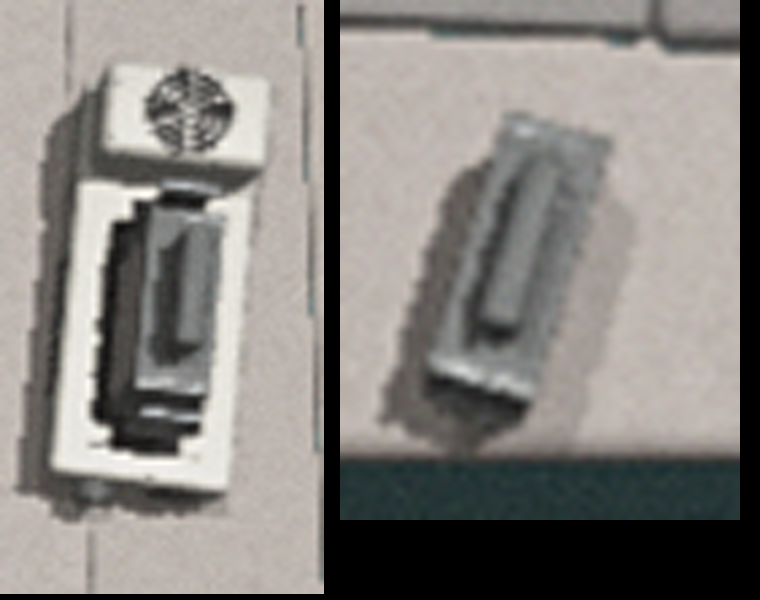

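The left crop shows the cleaner: fan circle at (190,110), body's front corners (53,470) and (228,490), old rib top from about (203,218) to (191,345). In the right crop, the new filter's rib top runs from about (543,162) to (502,325).

```bash
python3 - <<'E'
from h import *
A=lambda p:(np.array(p,float)+.5)/5.4-.5+[330,105]
B=lambda p:(np.array(p,float)-[340,0]+.5)/8-.5+[265,165]
f=lambda n,X:print(n,X[:,:2].round(4).tolist())
fan=onz("top",A([[190,110]]),.092)
fc=onz("top",A([[53,470],[228,490]]),.056)
fan4=onz("top",A([[108,65],[270,80]]),.092)
f("fan",fan);f("front",fc);f("fan4",fan4)
m=fc.mean(0); d=fan[0]-m; print("len(202)",np.hypot(*d[:2]),"yaw",np.arctan2(d[1],d[0]))
m2=fan4.mean(0); d=m2-m; print("len(230)",np.hypot(*d[:2]),"w",np.hypot(*(fc[0]-fc[1])),np.hypot(*(fan4[0]-fan4[1])),"yaw",np.arctan2(d[1],d[0]))
for s in (m,):
  u=d[:2]/np.hypot(*d[:2]); print("origin est",m[:2]+.09*u, fan[0][:2]-.112*u, m2[:2]-.14*u)
for l,a in(("e1",[[80,185],[53,470]]),("e2",[[250,185],[228,490]])):
  X=onz("top",A(a),.056); d=X[0]-X[1]; print(l,np.arctan2(d[1],d[0]))
r=onz("top",A([[203,218],[191,345]]),.143); d=r[0]-r[1]; f("oldrib",r); print(r.mean(0),np.hypot(*d[:2]),np.arctan2(d[1],d[0]))
r=onz("top",B([[543,162],[502,325]]),.117); d=r[0]-r[1]; f("newrib",r); print(r.mean(0),np.hypot(*d[:2]),np.arctan2(d[1],d[0]))
# tub by contour
im=cv2.imread("pics/top0.png")
# yellow
hsv=cv2.cvtColor(im,cv2.COLOR_BGR2HSV)
ym=cv2.inRange(hsv,(18,120,120),(35,255,255)); ym[:210]=0
c=max(cv2.findContours(ym,0,2)[0],key=cv2.contourArea); (x,y),rr=cv2.minEnclosingCircle(c); print("yellow",onz("top",[[x,y]],.052))
t=im[130:205,125:195]; cv2.imwrite("pics/tub.png",cv2.resize(np.hstack([t,im[165:240,195:245]]),None,fx=6,fy=6,interpolation=cv2.INTER_CUBIC))
E
```

```text
fan [[0.641, -0.3147]]
front [[0.4484, -0.2402], [0.4372, -0.3343]]
fan4 [[0.6673, -0.2714], [0.6579, -0.3588]]
len(202) 0.20015555687683909 yaw -0.13774729492309565Traceback (most recent call last):
  File "<stdin>", line 10, in <module>
TypeError: return arrays must be of ArrayType
```

```bash
python3 - <<'E'
from h import *
A=lambda p:(np.array(p,float)+.5)/5.4-.5+[330,105]
B=lambda p:(np.array(p,float)-[340,0]+.5)/8-.5+[265,165]
h=lambda d:(np.hypot(d[0],d[1]),np.arctan2(d[1],d[0]))
fan=onz("top",A([[190,110]]),.092)[0]
m=onz("top",A([[53,470],[228,490]]),.056).mean(0)
m2=onz("top",A([[108,65],[270,80]]),.092).mean(0)
d=m2-m; print("len(230)",h(d)); u=d[:2]/h(d)[0]
print("origin est",m[:2]+.09*u, fan[:2]-.112*u, m2[:2]-.14*u)
for l,a in(("e1",[[80,185],[53,470]]),("e2",[[250,185],[228,490]])):
  X=onz("top",A(a),.056); print(l,h(X[0]-X[1]))
r=onz("top",A([[203,218],[191,345]]),.143); print("old",r.mean(0),h(r[0]-r[1]))
r=onz("top",B([[543,162],[502,325]]),.117); print("new",r.mean(0),h(r[0]-r[1]))
im=cv2.imread("pics/top0.png")
hsv=cv2.cvtColor(im,cv2.COLOR_BGR2HSV)
ym=cv2.inRange(hsv,(18,120,120),(35,255,255)); ym[:210]=0
c=max(cv2.findContours(ym,0,2)[0],key=cv2.contourArea); (x,y),rr=cv2.minEnclosingCircle(c); print("yellow",onz("top",[[x,y]],.052))
t=im[130:205,125:195]; cv2.imwrite("pics/tub.png",cv2.resize(np.hstack([t,im[165:240,195:245]]),None,fx=6,fy=6,interpolation=cv2.INTER_CUBIC))
E
```

```text
len(230) (np.float64(0.22155681489259432), np.float64(-0.1262270012481621))
origin est [ 0.53206247 -0.29857138] [ 0.52992924 -0.30062497] [ 0.52368646 -0.29750845]
e1 (np.float64(0.16347282771079966), np.float64(-0.12806897101737963))
e2 (np.float64(0.17404258073446985), np.float64(-0.12136098968684289))
old [ 0.53066455 -0.30036338  0.143     ] (np.float64(0.0676408363811079), np.float64(-0.13855582654360174))
new [ 0.42833127 -0.08388776  0.117     ] (np.float64(0.059597225302477144), np.float64(-0.2532885461183309))
yellow [[ 0.31922678 -0.35495981  0.052     ]]
```

View pics/tub.png

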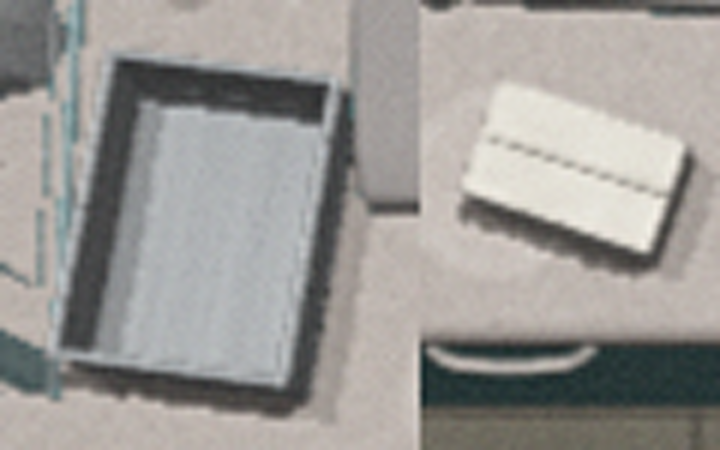

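```bash
python3 -m crank '[[[0,0,0,0,0,0.107],[0,0,0,0,0,0.107],[0,0,0,0,0,0.107],[0,0,0,0,0,0.107],[1.5,-2,0,0,0,0],[1.8,-2.4,0,0,0,0],[1.8,-2.4,0,0,0,0],[1.8,-2.4,0,0,0,0]]]' 6
python3 -m crank '[[[2,-2.7,0,0,0,0],[2,-2.7,0,0,0,0],[2,-2.7,0,0,0,0],[2,-2.7,0,0,0,0],[2,-2.7,0,0,0,0],[2,-2.7,0,0,0,0],[2,-2.7,0,0,0,0],[2,-2.7,0,0,0,0]]]' 
python3 -m crank '[[[2,-2.7,0,0,0,0],[2,-2.7,0,0,0,0],[1,-1.3,0,0,0,0],[0,0,0,0,0,0],[0,0,0,0,0,0]]]'
cat > st.py <<'E'
from h import *
from scipy.spatial.transform import Rotation as Ro
import sys
s=read_state();R=Ro.from_rotvec(s["tcp_rot"]).as_matrix();p=s["tool_pos"]
print("t",round(s["time"],2),"p",p.round(4),"yaw",round(np.arctan2(R[1,0],R[0,0]),4),"z",R[:,2].round(4),"F",s["wrist_force"].round(2),"w",round(s["width"]*85.4,1),"g",s["grip_force"])
if len(sys.argv)>3: print("to go cm",(R.T@(np.array(sys.argv[1:4],float)-p)*100).round(2), "az",round(np.arctan2(R[1,0],R[0,0])-float(sys.argv[4]),4))
E
python3 st.py .5305 -.300 .115 -.127
```

```text
time: 0.77
tool_pos: [0.2821, -0.5602, 0.2305]
tcp_rot: [-3.134, 0.196, 0.001]
wrist_force: [1.9, -0.7, 0.7]
width: 0.699
grip_force: 0.0
time: 1.43
tool_pos: [0.4679, -0.3652, 0.2308]
tcp_rot: [-3.135, 0.195, 0.001]
wrist_force: [-0.2, 1.0, 0.5]
width: 0.702
grip_force: 0.0
time: 1.85
tool_pos: [0.5254, -0.3056, 0.2306]
tcp_rot: [-3.136, 0.191, 0.002]
wrist_force: [-0.3, 0.5, 0.1]
width: 0.7
grip_force: 0.0
t 1.85 p [ 0.5254 -0.3056  0.2306] yaw -0.1218 z [-1.3e-03  2.0e-04 -1.0e+00] F [-0.34  0.45  0.09] w 59.8 g 0.0
to go cm [ 0.45 -0.62 11.56] az 0.0052
```

```bash
python3 -m crank '[[[0.45,-0.62,4,0,0,0.005],[0,0,0,0,0,0],[0,0,0,0,0,0]]]' ; python3 - <<'E'
from h import *
a=read_camera("side");b=read_camera("top");cv2.imwrite("pics/s1.png",a);cv2.imwrite("pics/t1.png",b)
P=proj("side",[.53,-.3,.14])[0];Q=proj("top",[.53,-.3,.14])[0];print(P,Q)
def crop(im,c,s,w=80,h=100):
    x,y=int(c[0])-w//2,int(c[1])-h//2; x=max(0,min(x,512-w));y=max(0,min(y,384-h));print(x,y); return cv2.resize(im[y:y+h,x:x+w],None,fx=s,fy=s,interpolation=cv2.INTER_CUBIC)
cv2.imwrite("pics/v1.png",np.hstack([crop(a,P,5),crop(b,Q,5)]))
E
python3 st.py .5305 -.300 .115 -.127
```

```text
time: 2.1
tool_pos: [0.5278, -0.3007, 0.1887]
tcp_rot: [-3.133, 0.204, 0.009]
wrist_force: [0.2, 0.3, 0.5]
width: 0.702
grip_force: 0.0
[314.97305265 133.45620805] [365.68553209 157.17793318]
274 83
325 107
t 2.2 p [ 0.53   -0.3021  0.1921] yaw -0.1303 z [ 1.e-04 -6.e-04 -1.e+00] F [-0.35 -0.61  0.01] w 60.0 g 0.0
to go cm [ 0.02 -0.22  7.71] az -0.0033
```

View pics/v1.png

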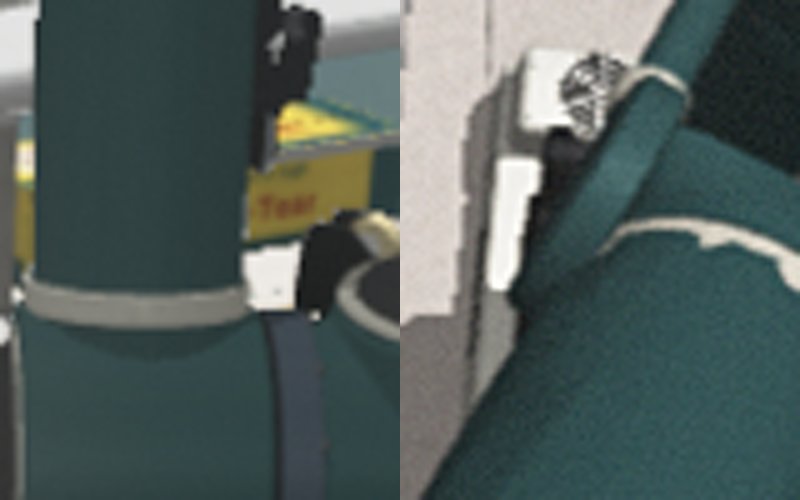

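The arm hides the cleaner in both views, so I go on from the estimates, descending while watching the wrist force.

```bash
python3 -m crank '[[[0,-0.1,2,0,0,0],[0,-0.1,2,0,0,0],[0,0,1.5,0,0,0],[0,0,1,0,0,0],[0,0,0.6,0,0,0],[0,0,0.4,0,0,0],[0,0,0,0,0,0],[0,0,0,0,0,0]]]' ; python3 st.py .5305 -.300 .115 -.127
python3 -m crank '[[[0,0,0,0,0,0],[0,0,0,0,0,0],[0,0,0,0,0,0],[0,0,0,0,0,0],[0,0,0,0,0,0],[0,0,0,0,0,0]]]' 0 30 ; python3 st.py .5305 -.300 .115 -.127
```

```text
time: 2.87
tool_pos: [0.5313, -0.2995, 0.1173]
tcp_rot: [3.134, -0.203, 0.002]
wrist_force: [0.2, -0.3, -0.1]
width: 0.706
grip_force: 0.0
t 2.87 p [ 0.5313 -0.2995  0.1173] yaw -0.1294 z [ 1.2e-03 -8.0e-04 -1.0e+00] F [ 0.16 -0.32 -0.07] w 60.3 g 0.0
to go cm [-0.07  0.06  0.23] az -0.0024
time: 3.37
tool_pos: [0.5311, -0.2993, 0.1169]
tcp_rot: [3.134, -0.203, 0.001]
wrist_force: [1.1, -0.6, 2.3]
width: 0.178
grip_force: 30.9
t 3.37 p [ 0.5311 -0.2993  0.1169] yaw -0.1291 z [ 9.e-04 -7.e-04 -1.e+00] F [ 1.1  -0.62  2.32] w 15.2 g 30.9091454744339
to go cm [-0.05  0.08  0.19] az -0.0021
```

```bash
python3 -m crank '[[[0,0,0,0,0,0],[0,0,0,0,0,0]]]' 0 60; python3 st.py; for i in 1 ; do python3 -m crank '[[[0,0,-0.2,0,0,0],[0,0,-0.2,0,0,0],[0,0,-0.2,0,0,0]]]' - - ; python3 -m crank '[[[0,0,-0.2,0,0,0],[0,0,-0.2,0,0,0],[0,0,-0.2,0,0,0],[0,0,-0.3,0,0,0],[0,0,-0.4,0,0,0]]]'; done; python3 st.py
```

```text
time: 3.53
tool_pos: [0.5312, -0.2994, 0.117]
tcp_rot: [3.134, -0.203, 0.002]
wrist_force: [0.3, -0.2, 4.8]
width: 0.176
grip_force: 59.1
t 3.53 p [ 0.5312 -0.2994  0.117 ] yaw -0.1292 z [ 1.1e-03 -8.0e-04 -1.0e+00] F [ 0.33 -0.24  4.83] w 15.0 g 59.13865685462952
time: 3.78
tool_pos: [0.5296, -0.298, 0.1197]
tcp_rot: [-3.133, 0.203, 0.004]
wrist_force: [3.0, -1.9, -16.7]
width: 0.175
grip_force: 58.6
time: 4.2
tool_pos: [0.53, -0.299, 0.137]
tcp_rot: [-3.135, 0.202, 0.004]
wrist_force: [-2.0, 0.3, 1.2]
width: 0.174
grip_force: 61.9
t 4.2 p [ 0.53  -0.299  0.137] yaw -0.1288 z [-2.3e-03  3.0e-04 -1.0e+00] F [-2.01  0.3   1.21] w 14.9 g 61.886136531829834
```

```bash
python3 -m crank '[[[0,0,-1.5,0,0,0],[0,0,-2.5,0,0,0],[0,0,-2.5,0,0,0],[0,0,-2.5,0,0,0],[0,0,-2,0,0,0],[-1,-0.4,0,0,0,0],[-2,-0.7,0,0,0,0],[-2,-0.7,0,0,0,0]]]'
python3 -m crank '[[[-2,-0.7,0,0,0,0],[-2,-0.7,0,0,0,0],[-1.5,-0.5,0,0,0,0],[-0.2,-1.5,0,0,0,0],[-0.4,-3,0,0,0,0],[-0.4,-3,0,0,0,0],[-0.4,-3,0,0,0,0],[-0.4,-3,0,0,0,0]]]'
python3 -m crank '[[[-0.4,-3,0,0,0,0],[-0.4,-3,0,0,0,0],[-0.4,-3,0,0,0,0],[-0.4,-3,0,0,0,0],[-0.4,-3,0,0,0,0],[-0.4,-3,0,0,0,0],[-0.4,-3,0,0,0,0],[-0.4,-3,0,0,0,0]]]'
python3 -m crank '[[[-0.3,-2,0,0,0,0],[-0.2,-1.5,0,0,0,0],[0,0,0,0,0,0],[0,0,0,0,0,0],[0,0,0,0,0,0]]]'; python3 st.py .43 .15 .247 -.129; python3 - <<'E'
from h import *
a=read_camera("side");b=read_camera("top");cv2.imwrite("pics/s2.png",a);cv2.imwrite("pics/t2.png",b)
P=proj("side",[.43,.15,.22])[0];Q=proj("top",[.53,.302,.055])[0];print(P,Q)
w,h=80,100
def crop(im,c,s,w=80,h=100):
    x,y=int(c[0])-w//2,int(c[1])-h//2; x=max(0,min(x,512-w));y=max(0,min(y,384-h));print(x,y); return cv2.resize(im[y:y+h,x:x+w],None,fx=s,fy=s,interpolation=cv2.INTER_CUBIC)
cv2.imwrite("pics/v2.png",np.hstack([crop(a,P,5),crop(b,Q,5)]))
E
```

```text
time: 4.87
tool_pos: [0.483, -0.2746, 0.2474]
tcp_rot: [3.134, -0.202, 0.003]
wrist_force: [-0.6, -0.3, -2.0]
width: 0.173
grip_force: 61.8
time: 5.53
tool_pos: [0.4298, -0.1113, 0.2462]
tcp_rot: [3.134, -0.204, 0.002]
wrist_force: [0.0, 0.8, -1.9]
width: 0.176
grip_force: 61.9
time: 6.2
tool_pos: [0.4291, 0.1308, 0.2463]
tcp_rot: [-3.135, 0.203, -0.002]
wrist_force: [1.1, 0.6, -1.1]
width: 0.173
grip_force: 61.9
time: 6.62
tool_pos: [0.4292, 0.1642, 0.2457]
tcp_rot: [3.135, -0.202, 0.001]
wrist_force: [-0.4, -1.3, -1.8]
width: 0.175
grip_force: 61.8
t 6.62 p [0.4292 0.1642 0.2457] yaw -0.1289 z [ 5.e-04 -6.e-04 -1.e+00] F [-0.36 -1.34 -1.84] w 14.9 g 61.78402662277222
to go cm [ 0.26  1.4  -0.13] az 0.0001
[206.32454035 142.84064296] [158.52934898 165.54656713]
166 92
118 115
```

View pics/v2.png

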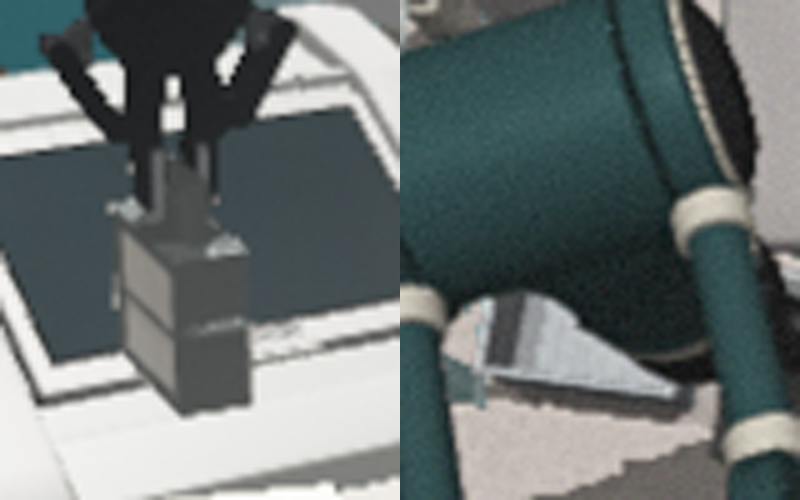

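The side crop shows the old filter hanging straight in the fingers, its near bottom corner at (180,410). In the top crop the arm half hides the tub, so I'll use its rim corners from the first picture.

```bash
python3 - <<'E'
from h import *
c=(np.array([[113,55],[342,80],[290,388],[58,355]],float)+.5)/6-.5+[125,130]
X=onz("top",c,.055)[:,:2];print(X.round(3),X.mean(0))
print(np.hypot(*(X[0]-X[1])),np.hypot(*(X[0]-X[3])),np.hypot(*(X[1]-X[2])))
d=X[0]+X[1]-X[2]-X[3];print(np.arctan2(d[1],d[0]))
E
python3 st.py .529 .302 .2457 -.14
```

```text
[[0.615 0.353]
 [0.601 0.234]
 [0.442 0.254]
 [0.459 0.372]] [0.5290626  0.30343899]
0.11962768935920094 0.15763952217350966 0.16065319493208652
-0.12070628263609946
t 6.72 p [0.4295 0.164  0.2455] yaw -0.1303 z [ 3.e-04 -3.e-04 -1.e+00] F [-0.8  -0.58 -0.85] w 14.8 g 61.78459882736206
to go cm [  8.08 -14.98  -0.02] az 0.0097
```

```bash
python3 -m crank '[[[-0.2,-1.8,0,0,0,0],[-0.4,-3,0,0,0,0],[-0.4,-3,0,0,0,0],[-0.4,-3,0,0,0,0],[-0.4,-3,0,0,0,0],[1.5,-0.2,0,0,0,0],[2.4,-0.3,0,0,0,0],[2.4,-0.3,0,0,0,0]]]'
python3 -m crank '[[[2.2,-0.3,0,0,0,0],[1.4,-0.2,0,0,0,0],[0,0,1.5,0,0,0],[0,0,2.5,0,0,0],[0,0,2.5,0,0,0],[0,0,2.5,0,0,0],[0,0,1.5,0,0,0],[0,0,0,0,0,0]]]'
python3 st.py .529 .3034 .098 -.121
python3 - <<'E'
from h import *
a=read_camera("side");cv2.imwrite("pics/s3.png",a)
P=proj("side",[.529,.303,.08])[0];print(P)
x,y=int(P[0])-50,int(P[1])-60
cv2.imwrite("pics/v3.png",cv2.resize(a[y:y+110,x:x+100],None,fx=5,fy=5,interpolation=cv2.INTER_CUBIC))
E
```

```text
time: 7.38
tool_pos: [0.4938, 0.3034, 0.2453]
tcp_rot: [3.135, -0.201, -0.0]
wrist_force: [0.7, 0.5, -1.4]
width: 0.178
grip_force: 61.8
time: 8.05
tool_pos: [0.5269, 0.301, 0.1353]
tcp_rot: [3.13, -0.205, -0.012]
wrist_force: [-1.2, -0.5, -1.7]
width: 0.173
grip_force: 61.8
t 8.05 p [0.5269 0.301  0.1353] yaw -0.131 z [-0.0078 -0.0044 -1.    ] F [-1.23 -0.48 -1.66] w 14.8 g 61.75265550613403
to go cm [ 0.2  -0.28  3.73] az -0.01
[140.77391464 191.23321839]
```

View pics/v3.png

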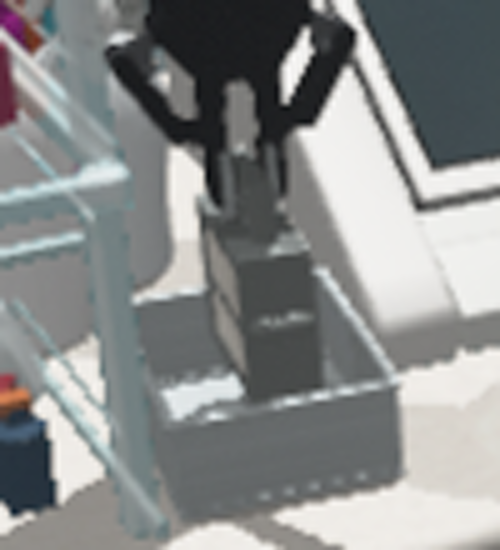

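The picture shows the old filter inside the tub's rim, roughly centred (near end at (285,390)), with clearance all round. I'll lower it and let go.

```bash
python3 -m crank '[[[0.1,-0.2,1.2,0,0,0],[0,0,1,0,0,0],[0,0,0.6,0,0,0],[0,0,0.3,0,0,0],[0,0,0.2,0,0,0],[0,0,0,0,0,0],[0,0,0,0,0,0]]]'; python3 st.py .529 .3034 .095 -.121
```

```text
time: 8.68
tool_pos: [0.5308, 0.3063, 0.1076]
tcp_rot: [-3.135, 0.202, -0.001]
wrist_force: [0.7, 0.1, -1.3]
width: 0.176
grip_force: 61.9
t 8.68 p [0.5308 0.3063 0.1076] yaw -0.129 z [ 5.e-04  2.e-04 -1.e+00] F [ 0.67  0.15 -1.29] w 15.1 g 61.88951253890991
to go cm [-0.15  0.31  1.26] az -0.008
```

```bash
python3 -m crank '[[[0,0,0.5,0,0,0],[0,0,0.4,0,0,0],[0,0,0.15,0,0,0],[0,0,0.1,0,0,0],[0,0,0,0,0,0]]]'; python3 st.py;python3 -m crank '[[[0,0,0.1,0,0,0],[0,0,0.05,0,0,0],[0,0,0,0,0,0]]]'; python3 st.py
```

```text
time: 9.1
tool_pos: [0.5304, 0.306, 0.0954]
tcp_rot: [3.135, -0.203, -0.001]
wrist_force: [0.2, 0.1, -1.7]
width: 0.176
grip_force: 61.9
t 9.1 p [0.5304 0.306  0.0954] yaw -0.1292 z [-6.e-04 -3.e-04 -1.e+00] F [ 0.16  0.12 -1.67] w 15.1 g 61.890352964401245
time: 9.35
tool_pos: [0.531, 0.3061, 0.0949]
tcp_rot: [-3.135, 0.203, -0.001]
wrist_force: [-0.3, -0.2, 2.8]
width: 0.176
grip_force: 62.4
t 9.35 p [0.531  0.3061 0.0949] yaw -0.1292 z [ 6.e-04  2.e-04 -1.e+00] F [-0.35 -0.24  2.76] w 15.0 g 62.36225724220276
```

```bash
python3 -m crank '[[[0,0,0,0,0,0],[0,0,0,0,0,0],[0,0,0,0,0,0],[0,0,0,0,0,0],[0,0,-0.6,0,0,0],[0,0,-1.2,0,0,0],[0,0,-2.4,0,0,0],[0,0,-2.6,0,0,0]]]' 6
python3 -m crank '[[[0,0,-2.6,0,0,0],[0,0,-2.5,0,0,0],[0,0,-1.2,0,0,0],[-1.5,0.2,0,0,0,0],[-2.7,0.4,0,0,0,0],[-2.7,0.4,0,0,0,0],[-2.2,0.2,0,0,0,0],[-1,0.1,0,0,0,0]]]'
python3 -m crank '[[[0.2,1.8,0,0,0,0],[0.4,3.2,0,0,0,0],[0.4,3.2,0,0,0,0],[0.4,3.2,0,0,0,0],[0.4,3.2,0,0,0,0],[0.4,3.2,0,0,0,0],[0.4,3.2,0,0,0,0],[0.4,3.2,0,0,0,0]]]'
python3 -m crank '[[[0.4,3.2,0,0,0,0],[0.4,3.2,0,0,0,0],[0.4,3.2,0,0,0,0],[0.4,3,0,0,0,0],[0.2,1.8,0,0,0,0.062],[0,0,0,0,0,0.062],[0,0,0,0,0,0],[0,0,0,0,0,0]]]'
python3 st.py .4283 -.0839 .095 -.2533
python3 - <<'E'
from h import *
a=read_camera("side");b=read_camera("top");cv2.imwrite("pics/s4.png",a);cv2.imwrite("pics/t4.png",b)
P=proj("side",[.428,-.084,.12])[0];Q=proj("side",[.53,.306,.06])[0];print(P,Q)
def crop(im,c,s,w=80,h=100):
    x,y=int(c[0])-w//2,int(c[1])-h//2; x=max(0,min(x,512-w));y=max(0,min(y,384-h));print(x,y); return cv2.resize(im[y:y+h,x:x+w],None,fx=s,fy=s,interpolation=cv2.INTER_CUBIC)
cv2.imwrite("pics/v4.png",np.hstack([crop(a,P,5),crop(a,Q,5)]))
E
```

```text
time: 10.02
tool_pos: [0.5297, 0.3056, 0.1625]
tcp_rot: [3.134, -0.203, -0.004]
wrist_force: [0.7, 0.1, 0.1]
width: 0.704
grip_force: 0.0
time: 10.68
tool_pos: [0.4263, 0.306, 0.2253]
tcp_rot: [3.135, -0.202, -0.002]
wrist_force: [-0.0, -0.3, -0.4]
width: 0.703
grip_force: 0.0
time: 11.35
tool_pos: [0.4276, 0.0608, 0.2257]
tcp_rot: [3.135, -0.202, 0.002]
wrist_force: [0.5, -0.4, -0.7]
width: 0.702
grip_force: 0.0
time: 12.02
tool_pos: [0.4269, -0.0831, 0.2255]
tcp_rot: [-3.117, 0.395, -0.0]
wrist_force: [-1.0, 0.9, -0.1]
width: 0.703
grip_force: 0.0
t 12.02 p [ 0.4269 -0.0831  0.2255] yaw -0.2524 z [ 3.e-04  0.e+00 -1.e+00] F [-1.03  0.92 -0.06] w 60.1 g 0.0
to go cm [ 0.15  0.04 13.05] az 0.0009
[279.26803955 161.57978014] [140.24696071 197.99247046]
239 111
100 147
```

View pics/v4.png

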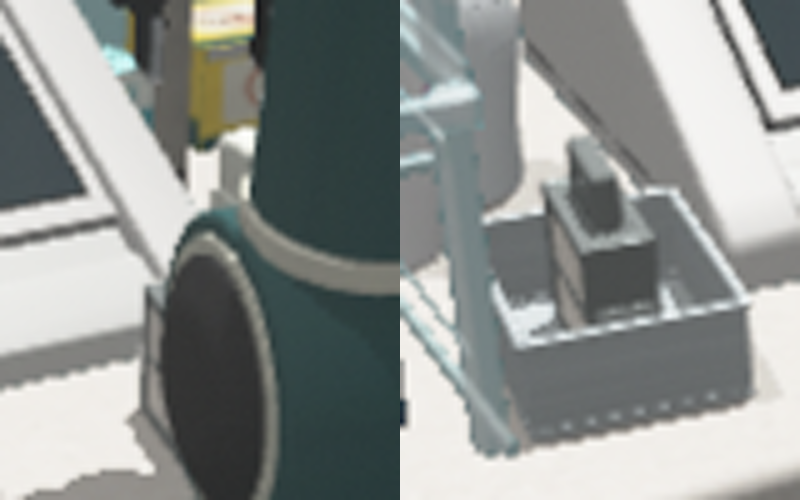

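The old filter stands upright in the tub (rib top at (595,150) in the right-hand crop); the arm largely hides the new one. I'll go down and grip it.

```bash
python3 -m crank '[[[0.15,0.05,1.5,0,0,0],[0,0,3,0,0,0],[0,0,3,0,0,0],[0,0,2.5,0,0,0],[0,0,1.5,0,0,0],[0,0,1,0,0,0],[0,0,0.6,0,0,0],[0,0,0,0,0,0]]]'; python3 -m crank '[[[0,0,0,0,0,0],[0,0,0,0,0,0]]]'; python3 st.py .4283 -.0839 .091 -.2533
python3 -m crank '[[[0,0,0.2,0,0,0],[0,0,0,0,0,0],[0,0,0,0,0,0],[0,0,0,0,0,0],[0,0,0,0,0,0],[0,0,0,0,0,0]]]' 0 25; python3 st.py .4283 -.0839 .091 -.2533
```

```text
time: 12.78
tool_pos: [0.4275, -0.083, 0.0934]
tcp_rot: [-3.117, 0.394, 0.003]
wrist_force: [0.5, 0.3, -0.1]
width: 0.701
grip_force: 0.0
time: 12.95
tool_pos: [0.4293, -0.0838, 0.0956]
tcp_rot: [3.116, -0.396, 0.004]
wrist_force: [0.7, 0.3, -0.1]
width: 0.7
grip_force: 0.0
t 12.95 p [ 0.4293 -0.0838  0.0956] yaw -0.2527 z [ 2.4e-03 -6.0e-04 -1.0e+00] F [ 0.66  0.28 -0.05] w 59.8 g 0.0
to go cm [-0.09  0.04  0.46] az 0.0006
time: 13.45
tool_pos: [0.4284, -0.0838, 0.0928]
tcp_rot: [3.116, -0.397, 0.001]
wrist_force: [-0.2, -0.7, 3.5]
width: 0.177
grip_force: 25.1
t 13.45 p [ 0.4284 -0.0838  0.0928] yaw -0.2532 z [ 7.e-04 -3.e-04 -1.e+00] F [-0.22 -0.68  3.53] w 15.1 g 25.107637345790863
to go cm [-0.01  0.01  0.18] az 0.0001
```

```bash
python3 -m crank '[[[0,0,0,0,0,0],[0,0,-1,0,0,0],[0,0,-2.5,0,0,0],[0,0,-3,0,0,0],[0,0,-3,0,0,0],[0,0,-3,0,0,0],[0,0,-2,0,0,-0.062],[0,0,-1,0,0,-0.062]]]' 0 60
python3 -m crank '[[[-0.2,-1.8,0,0,0,0],[-0.4,-3.2,0,0,0,0],[-0.4,-3.2,0,0,0,0],[-0.4,-3.2,0,0,0,0],[-0.4,-3.2,0,0,0,0],[-0.4,-3.2,0,0,0,0],[-0.4,-3.2,0,0,0,0],[-0.3,-2.2,0,0,0,0]]]'
python3 -m crank '[[[-0.2,-1.4,0,0,0,0],[0,0,0,0,0,0],[0,0,0,0,0,0],[0,0,0,0,0,0]]]'
python3 st.py .4292 .1642 .2476 -.129
```

```text
time: 14.12
tool_pos: [0.4293, -0.0839, 0.2511]
tcp_rot: [3.135, -0.198, 0.008]
wrist_force: [1.0, 0.9, -2.1]
width: 0.176
grip_force: 58.7
time: 14.78
tool_pos: [0.4283, 0.1526, 0.2472]
tcp_rot: [-3.134, 0.201, 0.001]
wrist_force: [0.5, 0.5, -2.5]
width: 0.176
grip_force: 58.9
time: 15.12
tool_pos: [0.4286, 0.1637, 0.247]
tcp_rot: [3.134, -0.202, -0.001]
wrist_force: [0.6, -0.7, -1.2]
width: 0.172
grip_force: 58.9
t 15.12 p [0.4286 0.1637 0.247 ] yaw -0.129 z [-8.e-04 -8.e-04 -1.e+00] F [ 0.57 -0.66 -1.2 ] w 14.7 g 58.89354586601257
to go cm [ 0.05 -0.06 -0.06] az -0.0
```

```bash
python3 - <<'E'
from h import *
a=np.mean([read_camera("side").astype(float) for _ in range(3)],0).astype(np.uint8);cv2.imwrite("pics/s5.png",a)
o=cv2.imread("pics/s2.png")
g=lambda i:cv2.GaussianBlur(cv2.cvtColor(i,cv2.COLOR_BGR2GRAY),(0,0),1.0).astype(np.float32)
def ecc(r):
    x0,x1,y0,y1=r; W=np.eye(2,3,dtype=np.float32)
    cc,W=cv2.findTransformECC(g(o)[y0:y1,x0:x1],g(a)[y0:y1,x0:x1],W,cv2.MOTION_TRANSLATION,(3,200,1e-6),None,1); return round(cc,3),W[:,2].round(2)
for n,r in(("lower",(200,222,158,182)),("lower2",(194,222,150,182)),("body",(186,222,134,182)),("grip",(170,230,84,126))):
    try: print(n,ecc(r))
    except Exception as e: print(n,"fail")
p=np.array([.43,.164,.16]);J=[proj("side",p+d)[0]-proj("side",p)[0] for d in .001*np.array([[.9917,-.1286,0],[.1286,.9917,0],[0,0,1]])];print("px per mm along x,y,z",np.round(J,3).tolist())
c=lambda i:cv2.resize(i[92:186,166:238],None,fx=5,fy=5,interpolation=cv2.INTER_CUBIC)
cv2.imwrite("pics/v5.png",np.hstack([c(o),c(a)]))
E
python3 st.py
```

```text
lower (0.972, array([-0.44, -0.15], dtype=float32))
lower2 (0.982, array([-0.33, -0.16], dtype=float32))
body (0.995, array([-0.19, -0.06], dtype=float32))
grip (0.989, array([ 0.33, -0.18], dtype=float32))
px per mm along x,y,z [[-0.129, -0.13], [-0.36, 0.059], [-0.014, -0.353]]
t 15.27 p [0.429  0.1634 0.2472] yaw -0.1306 z [-2.e-04 -3.e-04 -1.e+00] F [-0.25  0.4  -1.81] w 15.1 g 58.89090120792389
```

View pics/v5.png

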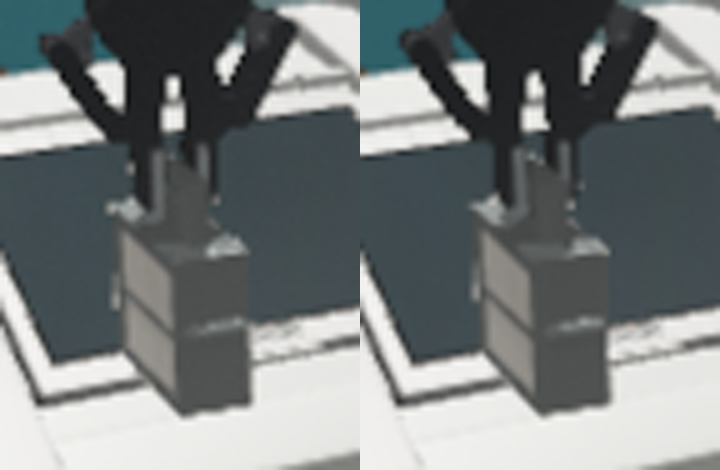

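Old (left) and new (right) in the same tool pose look nearly alike. Relative to the fingers the image shift says the new one sits roughly 4–5 mm further along +x, so the tool target over the well is about (0.527, -0.299). I'll go there.

```bash
python3 -m crank '[[[0.2,1.8,0,0,0,0],[0.4,3.2,0,0,0,0],[0.4,3.2,0,0,0,0],[0.4,3.2,0,0,0,0],[0.4,3.2,0,0,0,0],[0.4,3.2,0,0,0,0],[0.4,3.2,0,0,0,0],[0.4,3.2,0,0,0,0]]]'
python3 -m crank '[[[0.4,3.2,0,0,0,0],[0.4,3.2,0,0,0,0],[0.4,3.2,0,0,0,0],[0.4,3.2,0,0,0,0],[0.4,3.2,0,0,0,0],[0.3,2,0,0,0,0],[0.2,1.5,0,0,0,0],[1.5,0.5,0,0,0,0]]]'
python3 -m crank '[[[2.5,0.9,0,0,0,0],[2.5,0.9,0,0,0,0],[2,0.7,0,0,0,0],[1.2,0.4,0,0,0,0],[0,0,0,0,0,0],[0,0,0,0,0,0],[0,0,0,0,0,0]]]'
python3 st.py .5266 -.2987 .158 -.129
```

```text
time: 15.93
tool_pos: [0.4269, -0.0818, 0.2475]
tcp_rot: [3.135, -0.205, 0.001]
wrist_force: [0.1, 0.7, -2.3]
width: 0.175
grip_force: 59.0
time: 16.6
tool_pos: [0.4391, -0.2856, 0.2471]
tcp_rot: [3.134, -0.209, -0.003]
wrist_force: [0.7, -0.1, -1.5]
width: 0.174
grip_force: 59.0
time: 17.18
tool_pos: [0.5181, -0.322, 0.2469]
tcp_rot: [-3.134, 0.203, 0.002]
wrist_force: [-0.7, -0.5, -1.4]
width: 0.177
grip_force: 59.0
t 17.18 p [ 0.5181 -0.322   0.2469] yaw -0.1295 z [-1.2e-03  9.0e-04 -1.0e+00] F [-0.65 -0.47 -1.36] w 15.1 g 59.03601050376892
to go cm [ 0.55 -2.41  8.89] az -0.0005
```

```bash
python3 -m crank '[[[0.25,-1.2,0,0,0,0],[0.3,-1.2,0,0,0,0],[0,0,1.5,0,0,0],[0,0,2.5,0,0,0],[0,0,2,0,0,0],[0,0,1.5,0,0,0],[0,0,0.8,0,0,0],[0,0,0,0,0,0]]]';  python3 -m crank '[[[0,0,0,0,0,0],[0,0,0,0,0,0]]]'; python3 st.py .5266 -.2987 .158 -.129
```

```text
time: 17.85
tool_pos: [0.5265, -0.2972, 0.1622]
tcp_rot: [-3.133, 0.201, 0.004]
wrist_force: [0.1, 0.2, -2.0]
width: 0.176
grip_force: 59.0
time: 18.02
tool_pos: [0.5284, -0.2993, 0.1658]
tcp_rot: [3.134, -0.202, 0.003]
wrist_force: [0.2, 0.2, -1.2]
width: 0.175
grip_force: 59.0
t 18.02 p [ 0.5284 -0.2993  0.1658] yaw -0.1288 z [ 0.0018 -0.0011 -1.    ] F [ 0.25  0.23 -1.22] w 15.0 g 59.01249289512634
to go cm [-0.18 -0.03  0.78] az 0.0002
```

```bash
python3 -m crank '[[[-0.1,0,0.3,0,0,0],[0,0,0.3,0,0,0],[0,0,0.2,0,0,0],[0,0,0,0,0,0],[0,0,0,0,0,0]]]'>/dev/null; python3 st.py .5266 -.2987 .1479 -.129;  python3 -m crank '[[[0,0,0.2,0,0,0],[0,0,0.2,0,0,0],[0,0,0,0,0,0],[0,0,0,0,0,0]]]'; python3 st.py .5266 -.2987 .1479 -.129; python3 -c "
from workcell import *;print(read_state()['torque'])"
```

```text
t 18.43 p [ 0.5264 -0.2991  0.1561] yaw -0.1294 z [-4.e-04  2.e-04 -1.e+00] F [-0.15  0.25 -1.98] w 15.0 g 59.018585085868835
to go cm [ 0.01 -0.04  0.82] az -0.0004
time: 18.77
tool_pos: [0.5264, -0.299, 0.152]
tcp_rot: [-3.135, 0.203, 0.001]
wrist_force: [-1.1, 0.1, -1.7]
width: 0.174
grip_force: 59.0
t 18.77 p [ 0.5264 -0.299   0.152 ] yaw -0.1293 z [-5.e-04  3.e-04 -1.e+00] F [-1.09  0.14 -1.7 ] w 14.9 g 59.01878535747528
to go cm [ 0.01 -0.03  0.41] az -0.0003
[-0.00538895  0.03798292  0.03513515]
```

```bash
cat >> st.py <<'E'
print("   tau in tool", (R.T@s["torque"]).round(3),"F tool",(R.T@s["wrist_force"]).round(2),"bottom",round(p[2]-.0928,4))
E
python3 -m crank '[[[0,0,0.15,0,0,0],[0,0,0.1,0,0,0],[0,0,0,0,0,0],[0,0,0,0,0,0]]]'>/dev/null; python3 st.py;  python3 -m crank '[[[0,0,0.1,0,0,0],[0,0,0,0,0,0],[0,0,0,0,0,0]]]' >/dev/null; python3 st.py;python3 -m crank '[[[0,0,0.1,0,0,0],[0,0,0,0,0,0],[0,0,0,0,0,0]]]' >/dev/null; python3 st.py
```

```text
t 19.1 p [ 0.5267 -0.2991  0.1498] yaw -0.1292 z [ 2.e-04 -1.e-04 -1.e+00] F [ 0.86 -0.93 -1.01] w 15.0 g 59.05444800853729
   tau in tool [ 0.001  0.089 -0.007] F tool [0.97 0.81 1.01] bottom 0.057
t 19.35 p [ 0.5268 -0.2992  0.1489] yaw -0.1292 z [ 4.e-04 -2.e-04 -1.e+00] F [ 0.58 -0.05 -1.62] w 15.1 g 59.07819628715515
   tau in tool [0.008 0.156 0.019] F tool [ 0.59 -0.02  1.62] bottom 0.0561
t 19.6 p [ 0.5268 -0.2992  0.1479] yaw -0.1292 z [ 4.e-04 -2.e-04 -1.e+00] F [ 1.29  0.12 -1.31] w 14.5 g 59.12351667881012
   tau in tool [0.045 0.218 0.   ] F tool [ 1.26 -0.28  1.31] bottom 0.0551
```

```bash
python3 -m crank '[[[0,0,0.1,0,0,0],[0,0,0,0,0,0],[0,0,0,0,0,0]]]' >/dev/null; python3 st.py;python3 -m crank '[[[0,0,0.1,0,0,0],[0,0,0,0,0,0],[0,0,0,0,0,0]]]' >/dev/null; python3 st.py
```

```text
t 19.85 p [ 0.5268 -0.2992  0.1469] yaw -0.1292 z [ 5.e-04 -2.e-04 -1.e+00] F [ 0.96  0.22 -0.37] w 14.8 g 59.15855884552002
   tau in tool [-0.102  0.278 -0.049] F tool [ 0.93 -0.34  0.37] bottom 0.0541
t 20.1 p [ 0.5269 -0.2992  0.1459] yaw -0.1292 z [ 6.e-04 -3.e-04 -1.e+00] F [ 1.89 -0.98 -0.85] w 14.7 g 59.21140015125275
   tau in tool [-0.079  0.402 -0.028] F tool [2.   0.73 0.85] bottom 0.0531
```

```bash
python3 -m crank '[[[0.07,0,0,0,0,0],[0,0,0,0,0,0],[0,0,0,0,0,0]]]' >/dev/null; python3 st.py;python3 -m crank '[[[0.07,0,0,0,0,0],[0,0,0,0,0,0],[0,0,0,0,0,0]]]' >/dev/null; python3 st.py
```

```text
t 20.35 p [ 0.5273 -0.2992  0.1458] yaw -0.1291 z [-1.e-04 -1.e-04 -1.e+00] F [2.29 0.07 0.33] w 15.1 g 59.22550320625305
   tau in tool [-0.152  0.32  -0.067] F tool [ 2.26 -0.36 -0.33] bottom 0.053
t 20.6 p [ 0.5277 -0.2992  0.1456] yaw -0.1292 z [-7.e-04  3.e-04 -1.e+00] F [ 0.57 -1.46 -1.16] w 15.1 g 59.21680390834808
   tau in tool [-0.077  0.096 -0.032] F tool [0.76 1.37 1.16] bottom 0.0528
```

```bash
python3 -m crank '[[[0.04,0,0.1,0,0,0],[0,0,0.1,0,0,0],[0,0,0.1,0,0,0],[0,0,0,0,0,0],[0,0,0,0,0,0]]]' >/dev/null; python3 st.py;python3 -m crank '[[[0,0,0.1,0,0,0],[0,0,0.1,0,0,0],[0,0,0.1,0,0,0],[0,0,0,0,0,0]]]' >/dev/null; python3 st.py
```

```text
t 21.02 p [ 0.5282 -0.2993  0.1427] yaw -0.1292 z [-3.e-04  1.e-04 -1.e+00] F [ 0.13 -0.06  1.07] w 14.7 g 59.46102261543274
   tau in tool [-0.026 -0.08  -0.023] F tool [ 0.13  0.04 -1.07] bottom 0.0499
t 21.35 p [ 0.5285 -0.2995  0.1402] yaw -0.1292 z [ 3.e-04 -4.e-04 -1.e+00] F [-1.83  0.59  4.5 ] w 14.9 g 59.93686258792877
   tau in tool [ 0.019 -0.244  0.005] F tool [-1.89 -0.35 -4.5 ] bottom 0.0474
```

```bash
python3 -m crank '[[[-0.06,0,0.15,0,0,0],[0,0,0.15,0,0,0],[0,0,0.15,0,0,0],[0,0,0,0,0,0]]]' >/dev/null; python3 st.py;python3 -m crank '[[[0,0,0.15,0,0,0],[0,0,0.15,0,0,0],[0,0,0.15,0,0,0],[0,0,0,0,0,0]]]' >/dev/null; python3 st.py
```

```text
t 21.68 p [ 0.5286 -0.3     0.137 ] yaw -0.1292 z [ 0.0019 -0.0015 -1.    ] F [-1.34  0.69  7.7 ] w 15.0 g 60.6313955783844
   tau in tool [ 0.021 -0.342 -0.075] F tool [-1.4  -0.5  -7.71] bottom 0.0442
t 22.02 p [ 0.5289 -0.3004  0.1336] yaw -0.1291 z [ 0.0028 -0.0025 -1.    ] F [-2.76 -0.33  9.42] w 15.2 g 60.90159773826599
   tau in tool [ 0.006 -0.619  0.059] F tool [-2.67  0.7  -9.42] bottom 0.0408
```

```bash
python3 -m crank '[[[-0.1,0,0.1,0,0,0],[0,0,0.15,0,0,0],[0,0,0.15,0,0,0],[0,0,0,0,0,0]]]' >/dev/null; python3 st.py;python3 -m crank '[[[0,0,0.15,0,0,0],[0,0,0.15,0,0,0],[0,0,0.15,0,0,0],[0,0,0,0,0,0]]]' >/dev/null; python3 st.py
```

```text
t 22.35 p [ 0.5275 -0.2999  0.1276] yaw -0.1292 z [ 0.002  -0.0017 -1.    ] F [ 0.55 -0.89 -1.09] w 14.5 g 59.3084442615509
   tau in tool [-0.294  0.231 -0.001] F tool [0.65 0.81 1.09] bottom 0.0348
t 22.68 p [ 0.5265 -0.2985  0.1205] yaw -0.1293 z [-9.0e-04  1.4e-03 -1.0e+00] F [ 3.41 -1.19 -8.01] w 15.0 g 58.36975872516632
   tau in tool [-0.053  0.958  0.028] F tool [3.54 0.75 8.  ] bottom 0.0277
```

```bash
python3 -m crank '[[[0.08,0,0.1,0,0,0],[0,0,0.1,0,0,0],[0,0,0,0,0,0],[0,0,0,0,0,0]]]' >/dev/null; python3 st.py;python3 -m crank '[[[0,0,0.1,0,0,0],[0,0,0,0,0,0],[0,0,0,0,0,0]]]' >/dev/null; python3 st.py
```

```text
t 23.02 p [ 0.5272 -0.2989  0.1199] yaw -0.1292 z [-9.e-04  7.e-04 -1.e+00] F [ 1.71 -0.16 -5.03] w 14.7 g 58.66556525230408
   tau in tool [0.152 0.532 0.012] F tool [ 1.72 -0.06  5.03] bottom 0.0271
t 23.27 p [ 0.5274 -0.2992  0.1194] yaw -0.1292 z [-3.e-04  1.e-04 -1.e+00] F [ 1.15 -0.37 -3.54] w 14.7 g 59.043145179748535
   tau in tool [0.055 0.323 0.035] F tool [1.19 0.22 3.54] bottom 0.0266
```

```bash
python3 -m crank '[[[0.05,0,0.15,0,0,0],[0,0,0,0,0,0],[0,0,0,0,0,0]]]' >/dev/null; python3 st.py;python3 -m crank '[[[0,0,0.15,0,0,0],[0,0,0,0,0,0],[0,0,0,0,0,0]]]' >/dev/null; python3 st.py;python3 -m crank '[[[0,0,0.1,0,0,0],[0,0,0,0,0,0],[0,0,0,0,0,0]]]' >/dev/null; python3 st.py
```

```text
t 23.52 p [ 0.5278 -0.2995  0.1192] yaw -0.1291 z [-6.e-04 -2.e-04 -1.e+00] F [-2.89  1.77  5.49] w 14.7 g 60.045159459114075
   tau in tool [ 0.296 -0.562 -0.042] F tool [-3.1  -1.38 -5.49] bottom 0.0264
t 23.77 p [ 0.5278 -0.2995  0.1191] yaw -0.1291 z [-5.e-04 -4.e-04 -1.e+00] F [-6.32  3.81 12.42] w 15.1 g 61.226940751075745
   tau in tool [ 0.534 -1.03  -0.019] F tool [ -6.76  -2.96 -12.42] bottom 0.0263
t 24.02 p [ 0.5278 -0.2996  0.1191] yaw -0.1291 z [-3.e-04 -5.e-04 -1.e+00] F [-8.33  4.72 17.23] w 14.8 g 61.95397138595581
   tau in tool [ 0.666 -1.36  -0.085] F tool [ -8.88  -3.59 -17.23] bottom 0.0263
```

```bash
python3 -m crank '[[[0,0,-0.1,0,0,0],[0,0,-0.1,0,0,0],[0,0,-0.1,0,0,0],[0,0,-0.05,0,0,0],[0,0,0,0,0,0]]]' >/dev/null; python3 st.py;python3 -m crank '[[[0,0,-0.05,0,0,0],[0,0,-0.05,0,0,0],[0,0,0,0,0,0],[0,0,0,0,0,0]]]' >/dev/null; python3 st.py;python3 -m crank '[[[0,0,-0.05,0,0,0],[0,0,-0.05,0,0,0],[0,0,0,0,0,0],[0,0,0,0,0,0]]]' >/dev/null; python3 st.py
```

```text
t 24.43 p [ 0.528  -0.2995  0.1191] yaw -0.1292 z [-0.e+00 -4.e-04 -1.e+00] F [-1.15  0.13  3.65] w 14.8 g 59.82047975063324
   tau in tool [ 0.116 -0.347 -0.02 ] F tool [-1.16  0.02 -3.65] bottom 0.0263
t 24.77 p [ 0.528  -0.2992  0.1192] yaw -0.1292 z [-4.e-04  3.e-04 -1.e+00] F [-0.36 -0.08 -1.09] w 14.5 g 59.25462305545807
   tau in tool [ 0.009  0.029 -0.001] F tool [-0.34  0.13  1.09] bottom 0.0264
t 25.1 p [ 0.5277 -0.299   0.1199] yaw -0.1292 z [-9.e-04  7.e-04 -1.e+00] F [ 0.53 -0.57 -7.89] w 14.6 g 58.715583086013794
   tau in tool [-0.049  0.232  0.029] F tool [0.61 0.5  7.89] bottom 0.0271
```

```bash
python3 -m crank '[[[0,0,-0.04,0,0,0],[0,0,-0.04,0,0,0],[0,0,-0.04,0,0,0],[0,0,0,0,0,0]]]' >/dev/null; python3 st.py;python3 -m crank '[[[0,0,-0.04,0,0,0],[0,0,-0.04,0,0,0],[0,0,0,0,0,0],[0,0,0,0,0,0]]]' >/dev/null; python3 st.py
```

```text
t 25.43 p [ 0.5275 -0.2989  0.121 ] yaw -0.1292 z [-0.0013  0.001  -1.    ] F [  0.79   0.22 -10.81] w 14.6 g 58.40860605239868
   tau in tool [-0.036  0.38  -0.049] F tool [ 0.77 -0.32 10.81] bottom 0.0282
t 25.77 p [ 0.5274 -0.2988  0.1217] yaw -0.1292 z [-0.0015  0.0011 -1.    ] F [  2.73  -0.47 -14.87] w 14.7 g 58.479130268096924
   tau in tool [-0.009  0.416  0.039] F tool [ 2.79  0.13 14.87] bottom 0.0289
```

```bash
for i in 1 2 3; do python3 -m crank '[[[0,0,0,0,0,0]]]' | grep -E "time|tool_pos|wrist"; done
```

```text
time: 25.85
tool_pos: [0.5275, -0.2989, 0.1219]
wrist_force: [0.7, -1.5, -16.3]
time: 25.93
tool_pos: [0.5275, -0.2989, 0.122]
wrist_force: [0.5, 0.5, -16.0]
time: 26.02
tool_pos: [0.5276, -0.2989, 0.1221]
wrist_force: [1.6, 0.0, -17.1]
```

```bash
python3 -m crank '[[[0,0,0.08,0,0,0],[0,0,0.04,0,0,0]]]' | grep -E "time|tool_pos|wrist"; for i in 1 2 3; do python3 -m crank '[[[0,0,0,0,0,0]]]' | grep -E "time|tool_pos|wrist"; done
```

```text
time: 26.18
tool_pos: [0.528, -0.299, 0.122]
wrist_force: [-0.3, 2.8, -10.2]
time: 26.27
tool_pos: [0.528, -0.299, 0.122]
wrist_force: [-0.8, 2.4, -10.7]
time: 26.35
tool_pos: [0.528, -0.2991, 0.122]
wrist_force: [-1.4, 2.4, -9.2]
time: 26.43
tool_pos: [0.5281, -0.2991, 0.122]
wrist_force: [-0.8, 2.1, -10.3]
```

The pull crept to about 16 N before I backed it off to about 10 N. I'll hold this, ease back home, then repeat the proof cleanly.

```bash
python3 -m crank '[[[0,0,0,0,0,0],[0,0,0,0,0,0],[0,0,0,0,0,0],[0,0,0,0,0,0],[0,0,0,0,0,0]]]' | grep -E "time|tool_pos|wrist";python3 -m crank '[[[0,0,0.05,0,0,0],[0,0,0.05,0,0,0],[0,0,0.05,0,0,0],[0,0,0.05,0,0,0],[0,0,0.05,0,0,0],[0,0,0,0,0,0]]]' >/dev/null; python3 st.py; python3 -m crank '[[[0,0,0.05,0,0,0],[0,0,0.05,0,0,0],[0,0,0.05,0,0,0],[0,0,0.05,0,0,0],[0,0,0,0,0,0]]]' >/dev/null; python3 st.py
```

```text
time: 26.85
tool_pos: [0.5283, -0.2994, 0.1219]
wrist_force: [-0.2, 3.2, -7.6]
t 27.35 p [ 0.5285 -0.3002  0.1198] yaw -0.1292 z [ 0.0012 -0.0016 -1.    ] F [-0.96 -0.46 -2.76] w 15.1 g 60.41326403617859
   tau in tool [-0.122 -0.306  0.036] F tool [-0.89  0.58  2.76] bottom 0.027
t 27.77 p [ 0.5286 -0.3     0.1191] yaw -0.1292 z [ 0.0013 -0.0014 -1.    ] F [-3.82  1.25  6.65] w 14.4 g 61.8841016292572
   tau in tool [ 0.07  -0.796  0.038] F tool [-3.94 -0.74 -6.66] bottom 0.0263
```

```bash
g(){ grep -E "time|tool_pos|wrist" | tr '\n' ' '; echo; }; python3 -m crank '[[[0,0,-0.05,0,0,0],[0,0,-0.05,0,0,0],[0,0,-0.05,0,0,0],[0,0,-0.05,0,0,0],[0,0,0,0,0,0]]]' |g; python3 -m crank '[[[0,0,-0.03,0,0,0],[0,0,-0.03,0,0,0],[0,0,-0.03,0,0,0],[0,0,-0.03,0,0,0]]]' |g; python3 -m crank '[[[0,0,0,0,0,0],[0,0,0,0,0,0]]]' |g
```

```text
time: 28.18 tool_pos: [0.5285, -0.2996, 0.1191] wrist_force: [-3.0, -1.5, 0.3] 
time: 28.52 tool_pos: [0.528, -0.2989, 0.1196] wrist_force: [0.4, 0.0, -4.3] 
time: 28.68 tool_pos: [0.5279, -0.2989, 0.1197] wrist_force: [0.7, -0.2, -4.5]
```

```bash
g(){ grep -E "time|tool_pos|wrist" | tr '\n' ' '; echo; }; python3 -m crank '[[[0,0,-0.02,0,0,0],[0,0,-0.02,0,0,0]]]' |g; python3 -m crank '[[[0,0,-0.02,0,0,0],[0,0,-0.02,0,0,0]]]' |g
```

```text
time: 28.85 tool_pos: [0.5278, -0.299, 0.12] wrist_force: [0.4, 0.1, -7.0] 
time: 29.02 tool_pos: [0.5277, -0.299, 0.1203] wrist_force: [1.7, -0.0, -7.3]
```

```bash
g(){ grep -E "time|tool_pos|wrist" | tr '\n' ' '; echo; }; python3 -m crank '[[[0,0,-0.02,0,0,0],[0,0,-0.02,0,0,0]]]' |g; python3 -m crank '[[[0,0,-0.02,0,0,0],[0,0,0,0,0,0]]]' |g;  python3 -m crank '[[[0,0,0,0,0,0]]]' |g
```

```text
time: 29.18 tool_pos: [0.5276, -0.299, 0.1207] wrist_force: [1.6, -0.1, -9.4] 
time: 29.35 tool_pos: [0.5276, -0.299, 0.1209] wrist_force: [0.4, 0.6, -11.0] 
time: 29.43 tool_pos: [0.5276, -0.299, 0.121] wrist_force: [1.7, -0.7, -11.3]
```

```bash
g(){ grep -E "time|tool_pos|wrist" | tr '\n' ' '; echo; }; python3 -m crank '[[[0,0,0.01,0,0,0],[0,0,0,0,0,0]]]' |g; python3 -m crank '[[[0,0,0.01,0,0,0],[0,0,0,0,0,0]]]' |g;  python3 -m crank '[[[0,0,0,0,0,0],[0,0,0,0,0,0]]]' |g
```

```text
time: 29.6 tool_pos: [0.5277, -0.299, 0.1211] wrist_force: [1.4, 0.9, -11.5] 
time: 29.77 tool_pos: [0.5278, -0.2991, 0.1211] wrist_force: [0.8, 0.9, -12.9] 
time: 29.93 tool_pos: [0.5278, -0.2991, 0.1212] wrist_force: [0.7, 0.0, -13.3]
```

```bash
g(){ grep -E "time|tool_pos|wrist" | tr '\n' ' '; echo; }; python3 -m crank '[[[0,0,0.04,0,0,0],[0,0,0.01,0,0,0]]]' |g; python3 -m crank '[[[0,0,0,0,0,0],[0,0,0,0,0,0],[0,0,0,0,0,0]]]' |g; python3 -m crank '[[[0,0,0,0,0,0],[0,0,0,0,0,0],[0,0,0,0,0,0]]]' |g; python3 -m crank '[[[0,0,0.05,0,0,0],[0,0,0.05,0,0,0],[0,0,0.05,0,0,0],[0,0,0.05,0,0,0],[0,0,0.05,0,0,0],[0,0,0,0,0,0]]]' |g; python3 -m crank '[[[0,0,0.05,0,0,0],[0,0,0.05,0,0,0],[0,0,0.05,0,0,0],[0,0,0,0,0,0]]]' |g; python3 st.py
```

```text
time: 30.1 tool_pos: [0.528, -0.2992, 0.1212] wrist_force: [-0.7, 0.9, -10.7] 
time: 30.35 tool_pos: [0.5281, -0.2992, 0.1212] wrist_force: [0.1, 2.2, -8.9] 
time: 30.6 tool_pos: [0.5281, -0.2992, 0.1211] wrist_force: [0.2, 1.7, -8.7] 
time: 31.1 tool_pos: [0.5286, -0.3, 0.1193] wrist_force: [-0.2, 0.4, -2.2] 
time: 31.43 tool_pos: [0.5286, -0.3001, 0.1191] wrist_force: [-4.9, 1.1, 6.5] 
t 31.43 p [ 0.5286 -0.3001  0.1191] yaw -0.1291 z [ 0.0014 -0.0015 -1.    ] F [-4.94  1.14  6.54] w 14.8 g 61.88529968261719
   tau in tool [ 0.13  -0.806  0.031] F tool [-5.04 -0.49 -6.55] bottom 0.0263
```

```bash
python3 -m crank '[[[0,0,0.1,0,0,0],[0,0,0.1,0,0,0],[0,0,0,0,0,0],[0,0,-0.1,0,0,0],[0,0,-0.1,0,0,0],[0,0,-0.05,0,0,0],[0,0,0,0,0,0]]]'>/dev/null; python3 st.py; python3 -m crank '[[[0,0,0,0,0,0],[0,0,0,0,0,0],[0,0,0,0,0,0],[0,0,0,0,0,0],[0,0,-0.3,0,0,0],[0,0,-1,0,0,0],[0,0,-2,0,0,0],[0,0,-2.5,0,0,0]]]' 5 | grep -E "pos|force|width"
python3 -m crank '[[[0,0,-2.5,0,0,0],[0,0,-2.5,0,0,0],[0,0,-1.5,0,0,0],[-1,1.3,0,0,0,0],[-2,2.7,0,0,0,0],[-2,2.7,0,0,0,0],[-2,2.7,0,0,0,0],[-2,2.7,0,0,0,0]]]'>/dev/null
python3 -m crank '[[[-2,2.7,0,0,0,0],[-2,2.7,0,0,0,0],[-2,2.7,0,0,0,0],[-2,2.7,0,0,0,0],[-1.5,2,0,0,0,0],[-1,1.3,0,0,0,0],[0,0,0,0,0,0],[0,0,0,0,0,0]]]'|grep -E "pos|force"
python3 - <<'E'
from h import *
b=read_camera("top");a=read_camera("side");cv2.imwrite("pics/t6.png",b);cv2.imwrite("pics/s6.png",a)
o=cv2.imread("pics/top0.png")
c=lambda i,x0,x1,y0,y1,s:cv2.resize(i[y0:y1,x0:x1],None,fx=s,fy=s,interpolation=cv2.INTER_CUBIC)
r1=np.hstack([c(o,330,390,105,205,3.0),c(b,330,390,105,205,3.0),c(a,80,190,140,240,3)])
r2=c(b,125,405,130,255,690/280)
w=max(r1.shape[1],r2.shape[1]);p=lambda i:np.pad(i,((0,0),(0,w-i.shape[1]),(0,0)))
out=np.vstack([p(r1),p(r2)])[:600];print(out.shape);cv2.imwrite("pics/v6.png",out)
E
```

```text
t 32.02 p [ 0.5286 -0.3     0.119 ] yaw -0.1291 z [ 0.0013 -0.0015 -1.    ] F [-5.33 -1.    8.07] w 14.8 g 61.84387564659119
   tau in tool [-0.046 -0.801 -0.016] F tool [-5.15  1.69 -8.08] bottom 0.0262
tool_pos: [0.5269, -0.2985, 0.1746]
wrist_force: [0.6, -0.4, -0.4]
width: 0.584
grip_force: 0.0
tool_pos: [0.3004, -0.5346, 0.2412]
wrist_force: [-0.9, -0.1, -1.2]
grip_force: 0.0
(600, 690, 3)
```

View pics/v6.png

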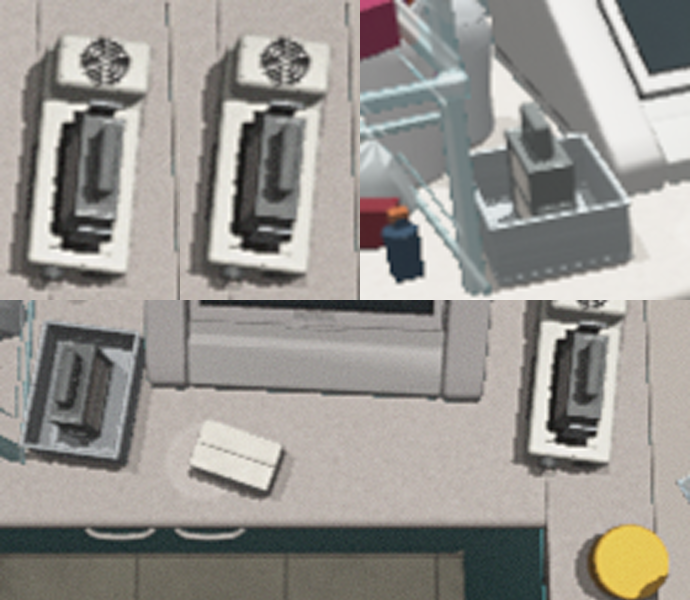

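The new cartridge (rib at about (275,145)) sits just as the old one did at the start (95,145). The old one stands in the upright tub at (75,390), and the carton and yellow tub haven't moved. The gripper is clear, so I'm handing in.

```bash
python3 -c "
from workcell import *
print(finish_job())"
```

```text
the job is handed in; nothing more can be done
None
```

The filter is changed and the job handed in at about 34 s: the old cartridge stands in the upright tub and the new one is snapped fully home. The first pull test overshot to about 16 N on the wrist sensor; the catches held, so I repeated it, holding about 9–13 N for over half a second, then eased it home and let go.

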